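# Lean the tablet stand back to a reading angle

## Task

On the worktop stand two wooden device stands with stiff hinges, a wide one with a tablet and a small one with a phone. Lean the back rest of the tablet stand backwards, away from its front, until it is tilted 30 degrees from upright, and let go so that it stays there. Leave the phone stand as it is.

Things in the scene. Friction and masses are not known exactly. Their poses are not given: they have to be found in the camera images.
- tablet_stand_rest (a joint): Lean of the tablet stand's back rest, in rad: 0 = upright, positive = leaning back (away from the stand's front, on which the screen is), so 30 degrees is 0.524. It starts between -0.15 and 0.15; stops at -0.25 and 1.2. The friction hinge needs about 0.6 N m to turn (some 4 N at the top of the rest, less once it leans back) and stays where it is left.
- tablet_stand_hinge (a point): Middle of the tablet stand's hinge axis, 35 mm above the worktop. Fixed to the stand's base: a wooden plate 150 mm deep (x), 210 mm wide (y), its top 15 mm above the worktop, held fast to the worktop, centred under this point. The point's own y runs along the hinge axis, its x points to the rear of the stand (the way the rest leans back), z is up; the front, with the screen, faces -x. Its yaw is within 0.35 rad of the world's axes.
- tablet_stand_top (a point): Middle of the top edge of the tablet stand's back rest: a flat wooden board 220 mm wide, 10 mm thick, whose middle plane goes through the hinge axis; this point lies 190 mm from the hinge axis. It turns with the rest: z runs up along the board, x is square to it towards the rear. On its front is a dark tablet, 200 mm wide and 125 mm tall, 8 mm thick, with its foot on a ledge; above the tablet the uppermost 51 mm of the board are bare, to be pushed or pinched there.
- phone_stand_top (a point): Middle of the top edge of the phone stand's back rest (85 mm wide, 110 mm long, 10 mm thick; hinge 35 mm above the worktop, base 100 x 90 mm), which carries a dark upright phone 70 x 142 mm. To be left alone. It stands to the left or the right of the tablet stand.

How it is judged (in metres and radians):
At the end, for the whole second after the job is handed in: The tablet stand's back rest leans back 30 degrees from upright, within 10 degrees, and stays at rest there by itself; the top of the phone stand's rest is within 15 mm of where it was (value of joint tablet_stand_rest between 0.349 and 0.698 rad and velocity of joint tablet_stand_rest between -0.03 and 0.03 rad/s and distance of phone_stand_top from where it was at the start of the episode below 0.015 m); the robot touches nothing.
It fails at once if the phone stand's rest is moved by more than 15 mm (distance of phone_stand_top from where it was at the start of the episode above 0.015 m).
It also fails if it takes over 35 s, if anything falls off the work surface, if the arm or the gripper's body presses on something with over 40 N, if the wrist force passes 120 N, or if a joint passes its speed limit or range.

## Robot

A 6-joint arm with a two-finger parallel gripper is mounted at the origin on a cart in front of the work surface, level with it; the furniture and walls round the work are solid. World frame = base frame: x ahead of the robot, y to its left, z up, the work surface at z = 0. Lengths are in m, angles in degrees, forces in N, time in s.
With the tool pointing down it reaches from about 0.25 to 0.725 m from the base axis. Payload 9.7 kg.
Tool frame: the origin (TCP) lies at the very end of the fingers, on their centre line; the grasp point (between the pads) lies 19 mm behind it; y points along the fingers, x is the direction in which the jaws open and shut, and the axes are right-handed (so a half turn about y gives the same grasp; the last joint's range is limited). The gripper opens to 85 mm and grips with 20 to 120 N. Pads are 22 mm wide; open, the fingers measure 114 mm over their backs; the gripper's body (76 mm by 85 mm) begins 54 mm behind the grasp point. The pads swing forward as they close: fully open they stand 13 mm farther back than shut.
Start: joints at [72.479, 4.979, 10.078, 95.1, 0, 90], TCP at [0.166, 0.524, 0.231] pointing down, gripper open.
Joint ranges: [-179.16, 179.16], [-48.56, 103.87], [-65.8, 70.77], [-126.05, 130.52], [-82.76, 87.17], [-180, 180]. Speed limits (degrees/s): [127.2, 127.2, 147.25, 180, 180, 180].

## Interface

Orientations are given as [roll, pitch, yaw] about the fixed x, y, z axes, in that order (R = Rz(yaw) Ry(pitch) Rx(roll)).
In Python, from workcell import bot gives the robot as it stands.
- The arm moves only by the shell command python3 -m jog 'ROWS' [FORCE]. ROWS is JSON, a list of rows, each an object with "rotation": the turn, a rotation vector about the world's x, y, z in degrees, a list of three; "travel": the shift along the world's x, y, z in mm, a list of three; "jaw": the gripper command: -1 is shut, 1 is fully open, values between are in proportion. In form: [{"rotation": [rx, ry, rz], "travel": [x, y, z], "jaw": jaw}, ...]. A call has 1 to 8 rows; each row shifts and turns the commanded pose from where the row before left it; what a row does not reach is not made up. A row lasts 1/8 s, in which the tool goes at most 62.5 mm and 10.7 degrees, less where a joint would pass 70% of its speed; a pose out of reach is approached as far as the arm can. A call with a gripper value outside its range is refused whole. The fingers move at their own pace and stop on an object; FORCE is the grip in N (left out, the last holds). Time passes only in rows, so rows that do not move let the fingers close. It gives the time, the measured TCP pose, the force and the opening at its end, in the units of the state.
- bot.get_obs(): the state, without advancing time (a new reading comes with each control period).
- bot.camera(name): name is "side" or "top" or "wrist"; returns the picture (480x640x3 uint8, red, green, blue); there is no depth.
- bot.camera_params(name): a dict with "K" (3x3 intrinsics, pixels), "dist_coeffs" ([k1, k2, p1, p2, k3] as OpenCV has them; the pictures are not rectified), "view" (4x4, takes a point from world to camera coordinates). Camera axes: x right, y up, looking along -z (the intrinsics and any distortion apply to the point x, -y, -z); pixel columns grow to the right and rows downward; lengths in m; the calibration is good to about 2 mm. A picture is of the moment at which its call begins: read the wrist's pose just before it. camera_params takes no time and is no camera call; for the wrist camera it gives the pose at the moment of the call.
- bot.job_done(): hands the job in, once; it reports no verdict.
Trained networks look in the newest picture that a camera, given by its name, has taken for a name from the list of things; names that differ only in an ending like _2 or _b are one class to them, and where a whole thing is asked for, a point or a joint stands for the part that bears it (a point fixed in the world has none). Each returns a list of dicts, best first, with "score" (0 to 1); they miss things now and then, are a little off and sometimes report something else, mostly with a low value. They report only what shows in the picture. A call takes as long as a camera call.
- bot.recognise(camera, thing): "xy" ([column, row] in pixels, amid what is visible of it).
- bot.trace(camera, thing): "mask" (480x640 bool, what is visible of it) and "xy" ([column, row] in pixels, amid what is visible of it).
The state is a dict: "time": time; "q": joint angles; "qd": joint speeds; "joint_efforts": joint torques, N m; "ee_pos": TCP position; "tcp_rot": TCP orientation; "wrist_force": force on the tool from outside, world axes, zero at the start; "torque": the same for the moment, N m; "opening": finger opening in m.
Only numpy, scipy, OpenCV 4.12 (cv2) and the standard library are available. Lean on these libraries where they do the work, as an engineer would, in place of code of your own. Each camera call takes 0.05 s, during which the arm holds its last target.

## Working session

There is one attempt and no reset: what is moved stays moved. The work goes in short steps, Python scripts to look and compute and a shell command to move; the robot and the scene stay as the last step left them, time stands still between calls to the robot, and variables do not carry over. Pictures are saved under pics/ and viewed, and the job is handed in when it is done.

```bash
mkdir -p pics
python3 - <<'E'
from workcell import bot
import cv2
o=bot.get_obs();print({k:o[k] for k in('time','ee_pos','tcp_rot','opening')})
for c in('top','side'):
    im=bot.camera(c);cv2.imwrite(f'pics/{c}0.png',im[:,:,::-1])
    for t in('tablet_stand_hinge','tablet_stand_top','phone_stand_top'):
        print(c,t,[(r['score'],r['xy']) for r in bot.recognise(c,t)][:3])
    p=bot.camera_params(c);print(p)
E
```

```text
{'time': 0.0, 'ee_pos': array([0.16551335, 0.52423903, 0.23055941]), 'tcp_rot': array([-9.00002188e+01,  8.08183867e-02,  7.24774707e+01]), 'opening': 0.08545381010134685}
top tablet_stand_hinge [(0.96, [240.7, 263.9])]
top tablet_stand_top [(0.71, [229.7, 262.8])]
top phone_stand_top [(0.92, [422.6, 274.8])]
{'K': array([[501.83752177,   0.        , 318.39895   ],
       [  0.        , 501.83752177, 238.45938605],
       [  0.        ,   0.        ,   1.        ]]), 'dist_coeffs': array([-0.00481539,  0.        ,  0.        ,  0.        ,  0.        ]), 'view': array([[ 0.00541027, -0.99990282, -0.01284855,  0.00448334],
       [ 0.99259375,  0.00381048,  0.12142126, -0.53246337],
       [-0.1213605 , -0.01341032,  0.99251791, -0.93560389],
       [ 0.        ,  0.        ,  0.        ,  1.        ]])}
side tablet_stand_hinge [(0.59, [371.5, 222.5])]
side tablet_stand_top [(0.56, [370.9, 201.4])]
side phone_stand_top [(0.68, [370.2, 202.2])]
{'K': array([[596.98490064,   0.        , 325.02302371],
       [  0.        , 596.98490064, 236.31979641],
       [  0.        ,   0.        ,   1.        ]]), 'dist_coeffs': array([-0.18100954,  0.        ,  0.        ,  0.        ,  0.        ]), 'view': array([[ 0.61060959,  0.79162168, -0.02215948, -0.32812012],
       [-0.51403398,  0.41747053,  0.74932465,  0.15313338],
       [ 0.60243257, -0.44615409,  0.66183195, -1.48746906],
       [ 0.        ,  0.        ,  0.        ,  1.        ]])}
```

View pics/top0.png

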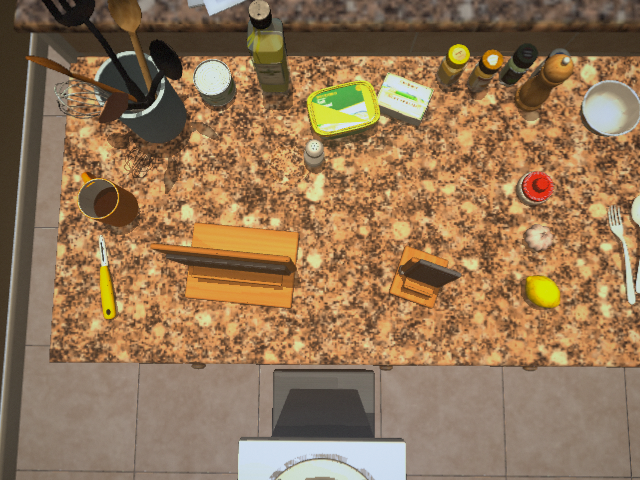

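View pics/side0.png

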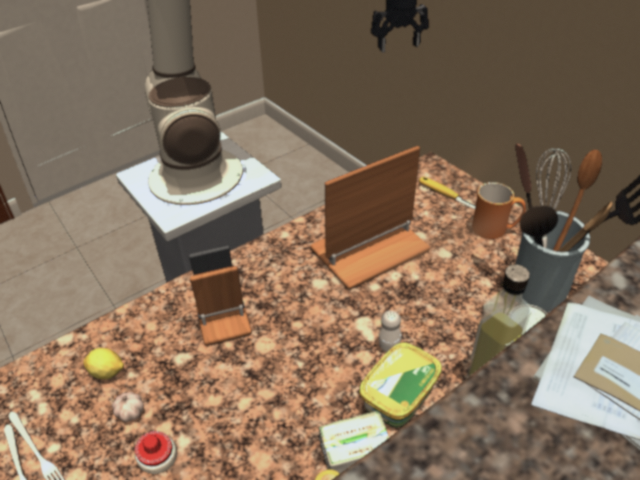

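The top picture shows the tablet stand at about (240,265), with its screen towards the robot, and the phone stand at (425,275). The side view shows the rear of both stands, with the tablet board's top corners near (327,184) and (417,150). I'll zoom in to get accurate corners.

Run:
```python
import cv2
a=cv2.imread('pics/top0.png')[210:320,140:310];b=cv2.imread('pics/side0.png')[140:290,300:440]
cv2.imwrite('pics/za.png',cv2.resize(a,None,fx=4.5,fy=4.5,interpolation=cv2.INTER_CUBIC))
cv2.imwrite('pics/zb.png',cv2.resize(b,None,fx=4,fy=4,interpolation=cv2.INTER_CUBIC))
```

```text
(no output)
```

View pics/za.png

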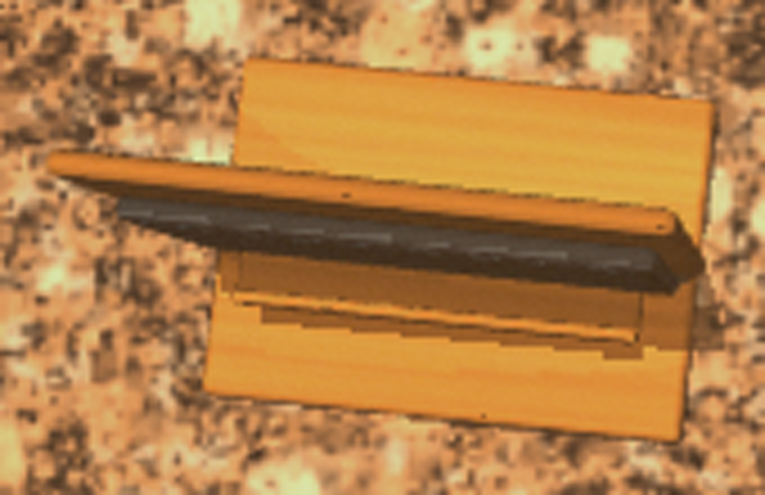

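View pics/zb.png

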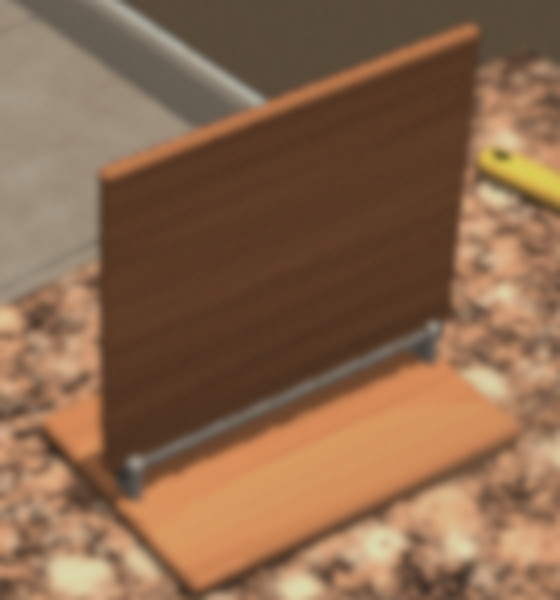

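```bash
cat > fit.py <<'E'
import numpy as np,cv2
from scipy.optimize import least_squares
from workcell import bot
P={c:bot.camera_params(c) for c in('top','side')}
def proj(c,X,P=P):
    p=P[c];X=np.asarray(X,float);V=p['view']
    Y=X@V[:3,:3].T+V[:3,3];Y=Y*[1,-1,-1]
    return cv2.projectPoints(Y.reshape(-1,1,3),np.zeros(3),np.zeros(3),p['K'],p['dist_coeffs'])[0].reshape(-1,2)
def pts(s):
    x,y,yaw,th=s;c,n=np.cos(yaw),np.sin(yaw)
    W=lambda a:np.array([[x+c*u-n*v,y+n*u+c*v,w] for u,v,w in a])
    base=W([(.075,.105,.015),(.075,-.105,.015),(-.075,-.105,.015),(-.075,.105,.015)])
    def top(dx):
        return W([(.19*np.sin(th)+dx*np.cos(th),s_*.11,.035+.19*np.cos(th)-dx*np.sin(th)) for s_ in(1,-1)])
    return base,top
E
python3 - <<'E'
from fit import *
ob=np.array([(194.9,223.3),(298.2,232.2),(291.1,307.8),(185.6,297.1),(151.1,246.7),(290.2,259.3),(429.3,247.5),(349.5,287),(419.3,148.8),(326.3,185)])
def f(s):
    b,t=pts(s)
    return (np.vstack([proj('top',b),proj('top',t(0)),proj('side',b[:2]),proj('side',t(.005))])-ob).ravel()
r=least_squares(f,[.45,.15,0,0]);print(r.x,np.degrees(r.x[2:]));print(r.fun.reshape(-1,2).round(1))
b,t=pts(r.x);print(b,t(0),t(0).mean(0))
# phone top rough
K=P['top']
from workcell import bot
E
```

```text
[ 0.48338113  0.15643911 -0.08316388  0.02172572] [-4.76493954  1.24479207]
[[-1.5 -1.5]
 [ 0.7 -1.3]
 [ 0.6 -0.3]
 [-1.4  0.7]
 [-1.6 -1. ]
 [ 0.7 -1.2]
 [-0.1 -1.4]
 [-2.5 -0.1]
 [-0.4 -1.9]
 [-2.1 -0.3]]
[[0.56684407 0.25484611 0.015     ]
 [0.54939978 0.0455719  0.015     ]
 [0.3999182  0.05803211 0.015     ]
 [0.41736249 0.26730632 0.015     ]] [[0.49663192 0.26571607 0.22495516]
 [0.47835694 0.04647642 0.22495516]] [0.48749443 0.15609624 0.22495516]
```

Fit residuals are about 2 px. Hinge at (0.483, 0.156), yaw about -5°, lean about 0.02 rad, and the bare top strip at z about 0.174–0.225. I'll shut the fingers, stage in front of the screen with the jaw axis along the hinge, and push along +x.

```bash
python3 -m jog '[{"rotation":[0,0,0],"travel":[20,-40,15],"jaw":-1},{"rotation":[0,0,2],"travel":[28,-45,10],"jaw":-1},{"rotation":[0,0,2],"travel":[28,-45,5],"jaw":-1},{"rotation":[0,0,2],"travel":[30,-46,5],"jaw":-1},{"rotation":[0,0,2],"travel":[30,-46,5],"jaw":-1},{"rotation":[0,0,2],"travel":[32,-46,0],"jaw":-1},{"rotation":[0,0,2],"travel":[32,-46,0],"jaw":-1},{"rotation":[0,0,0.7],"travel":[34,-47,0],"jaw":-1}]' 60
```

```text
time: 1.4
ee_pos: [0.4003, 0.1619, 0.2716]
tcp_rot: [-90.0, -0.0, 85.2]
wrist_force: [1.6, 0.7, -0.1]
opening: 0.0003
```

```bash
python3 -m jog '[{"rotation":[0,0,0],"travel":[0,-3,-40],"jaw":-1},{"rotation":[0,0,0],"travel":[20,-2,-40],"jaw":-1},{"rotation":[0,0,0],"travel":[20,-2,0],"jaw":-1},{"rotation":[0,0,0],"travel":[0,0,0],"jaw":-1}]'
python3 - <<'E'
from fit import *
for c in('top','side'):
    im=bot.camera(c)[:,:,::-1]
    im=im[180:330,130:330] if c=='top' else im[80:290,270:470]
    cv2.imwrite(f'pics/{c}1.png',cv2.resize(im,None,fx=2.8,fy=2.8,interpolation=cv2.INTER_CUBIC))
cv2.imwrite('pics/b1.png',cv2.hconcat([cv2.copyMakeBorder(cv2.imread('pics/top1.png'),0,168,0,0,0),cv2.imread('pics/side1.png')])[:, ::][::1])
b=cv2.imread('pics/b1.png');cv2.imwrite('pics/b1.png',cv2.resize(b,(800,int(b.shape[0]*800/b.shape[1]))))
E
```

```text
time: 1.9
ee_pos: [0.4399, 0.1562, 0.1907]
tcp_rot: [-89.9, 0.0, 85.1]
wrist_force: [-0.1, -1.1, 0.3]
opening: -0.0002
```

View pics/b1.png

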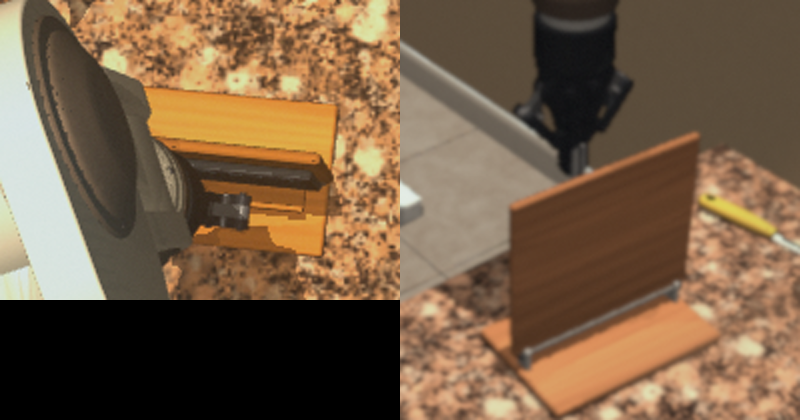

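The fingers are in front of the board with the tip just above the tablet's top, and nothing has been touched. Now the first part of the push, which should make contact near x ≈ 0.47.

```bash
python3 -m jog '[{"rotation":[0,0,0],"travel":[12,-1,0],"jaw":-1},{"rotation":[0,0,0],"travel":[8,-0.7,0],"jaw":-1},{"rotation":[0,0,0],"travel":[5,-0.5,0],"jaw":-1}]'; python3 -m jog '[{"rotation":[0,0,0],"travel":[5,-0.5,0],"jaw":-1}]'; python3 -m jog '[{"rotation":[0,0,0],"travel":[5,-0.5,0],"jaw":-1},{"rotation":[0,0,0],"travel":[5,-0.5,0],"jaw":-1}]';python3 -m jog '[{"rotation":[0,0,0],"travel":[8,-0.7,0],"jaw":-1},{"rotation":[0,0,0],"travel":[8,-0.7,0],"jaw":-1},{"rotation":[0,0,0],"travel":[8,-0.7,0],"jaw":-1}]'
```

```text
time: 2.38
ee_pos: [0.4651, 0.1543, 0.1914]
tcp_rot: [-90.0, -0.0, 85.2]
wrist_force: [0.1, -0.3, -0.2]
opening: -0.0001
time: 2.5
ee_pos: [0.4699, 0.1538, 0.1912]
tcp_rot: [-90.0, 0.0, 85.2]
wrist_force: [-0.6, 0.1, -0.0]
opening: 0.0002
time: 2.75
ee_pos: [0.4794, 0.1528, 0.1912]
tcp_rot: [-89.9, -0.0, 85.2]
wrist_force: [-4.3, 0.9, -0.9]
opening: -0.0001
time: 3.12
ee_pos: [0.5041, 0.1506, 0.191]
tcp_rot: [-90.0, 0.0, 85.2]
wrist_force: [-3.5, -0.0, -2.3]
opening: 0.0002
```

Contact came about where expected, at about 4 N. Continuing to x ≈ 0.554.

```bash
python3 -m jog '[{"rotation":[0,0,0],"travel":[10,-0.8,0],"jaw":-1},{"rotation":[0,0,0],"travel":[10,-0.8,0],"jaw":-1},{"rotation":[0,0,0],"travel":[10,-0.8,0],"jaw":-1},{"rotation":[0,0,0],"travel":[10,-0.8,0],"jaw":-1},{"rotation":[0,0,0],"travel":[6,-0.5,0],"jaw":-1},{"rotation":[0,0,0],"travel":[4,-0.3,0],"jaw":-1},{"rotation":[0,0,0],"travel":[0,0,0],"jaw":-1}]'
python3 -m jog '[{"rotation":[0,0,0],"travel":[-6,0.5,0],"jaw":-1},{"rotation":[0,0,0],"travel":[-15,1,5],"jaw":-1},{"rotation":[0,0,0],"travel":[-35,2,30],"jaw":-1},{"rotation":[0,0,0],"travel":[-45,4,30],"jaw":-1},{"rotation":[0,0,0],"travel":[-40,35,0],"jaw":-1},{"rotation":[0,0,0],"travel":[-30,45,0],"jaw":-1},{"rotation":[0,0,0],"travel":[-30,45,0],"jaw":-1},{"rotation":[0,0,0],"travel":[-30,45,0],"jaw":-1}]'
python3 -m jog '[{"rotation":[0,0,0],"travel":[-30,45,0],"jaw":-1},{"rotation":[0,0,0],"travel":[-30,45,0],"jaw":-1},{"rotation":[0,0,0],"travel":[-20,45,0],"jaw":-1},{"rotation":[0,0,0],"travel":[0,0,0],"jaw":-1}]'
python3 - <<'E'
from fit import *
for c,(r,q) in {'top':((190,320),(140,300)),'side':((140,290),(300,460))}.items():
    im=bot.camera(c)[:,:,::-1];cv2.imwrite(f'pics/{c}2.png',im)
    cv2.imwrite(f'pics/{c}2z.png',cv2.resize(im[r[0]:r[1],q[0]:q[1]],None,fx=4,fy=4,interpolation=cv2.INTER_CUBIC))
E
```

```text
time: 4.0
ee_pos: [0.5541, 0.1466, 0.1914]
tcp_rot: [-90.1, -0.0, 85.2]
wrist_force: [0.5, 0.5, 0.8]
opening: 0.0002
time: 5.0
ee_pos: [0.3206, 0.325, 0.2572]
tcp_rot: [-90.1, -0.1, 85.2]
wrist_force: [0.7, 0.8, -0.1]
opening: -0.0002
time: 5.5
ee_pos: [0.2403, 0.4608, 0.2561]
tcp_rot: [-90.0, 0.0, 85.4]
wrist_force: [-0.1, -0.1, 0.4]
opening: -0.0001
```

View pics/top2z.png

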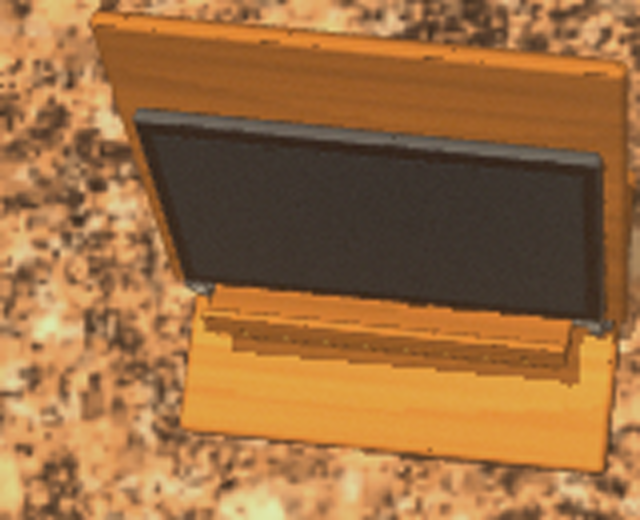

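View pics/side2z.png

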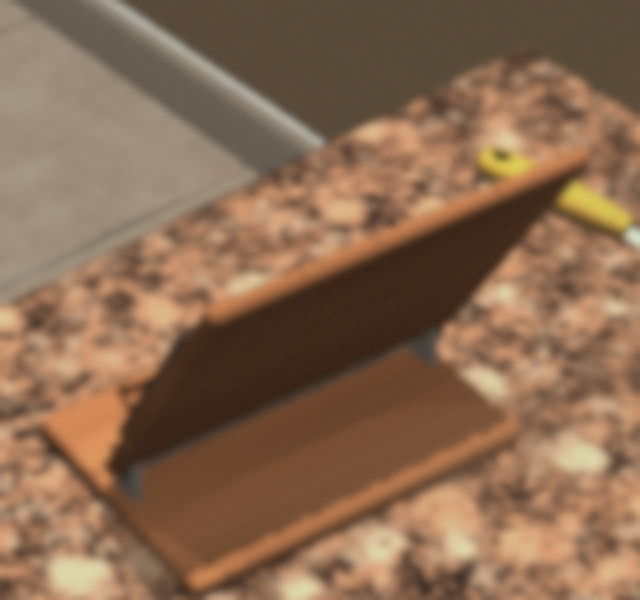

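View pics/top2.png

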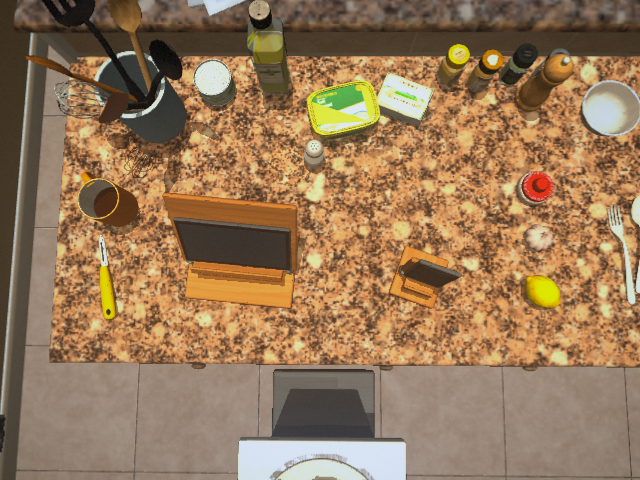

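The board is leaning back, the arm is clear, and the phone stand hasn't changed ((425,275), same pixels). Measuring the lean.

Run:
```python
from fit import *
ot=np.array([(163.8,194.8),(295.5,207.3)]);os_=np.array([(446.5,179.5),(353,220.5)])
ob=np.array([(194.9,223.3),(298.2,232.2),(291.1,307.8),(185.6,297.1)])
for w in((1,1),(1,0),(0,1)):
    def f(s):
        b,t=pts(s)
        return np.vstack([proj('top',b)-ob,w[0]*(proj('top',t(0))-ot),w[1]*(proj('side',t(.004))-os_)]).ravel()
    r=least_squares(f,[.48,.156,-.08,.5]);print(w,r.x,np.degrees(r.x[3]),abs(r.fun).max())
a=cv2.imread('pics/top0.png')[235:310,380:465].astype(int);b=cv2.imread('pics/top2.png')[235:310,380:465].astype(int)
print('phone diff',abs(a-b).mean(),abs(a-b).max())
o=bot.get_obs();print(o['time'],o['wrist_force'])
```

```text
(1, 1) [ 0.48195026  0.15633439 -0.0855654   0.50523715] 28.94795655137022 2.14507183772497
(1, 0) [ 0.48212145  0.15584907 -0.08935485  0.49492964] 28.3573794445856 2.1029457771493867
(0, 1) [ 0.48246567  0.15629313 -0.08238959  0.50947807] 29.190943348646602 1.5113472839049962
phone diff 4.022849673202614 11
5.6 [ 0.18311897 -0.24747018  0.08146621]
```

The lean is about 29°. I'll check that it holds over another second, then hand in.

```bash
python3 -m jog '[{"rotation":[0,0,0],"travel":[0,0,0],"jaw":-1},{"rotation":[0,0,0],"travel":[0,0,0],"jaw":-1},{"rotation":[0,0,0],"travel":[0,0,0],"jaw":-1},{"rotation":[0,0,0],"travel":[0,0,0],"jaw":-1},{"rotation":[0,0,0],"travel":[0,0,0],"jaw":-1},{"rotation":[0,0,0],"travel":[0,0,0],"jaw":-1},{"rotation":[0,0,0],"travel":[0,0,0],"jaw":-1},{"rotation":[0,0,0],"travel":[0,0,0],"jaw":-1}]'
python3 - <<'E'
from fit import *
d=0
for c in('top','side'):
    a=cv2.imread(f'pics/{c}2.png').astype(int);b=bot.camera(c)[:,:,::-1].astype(int)
    x=abs(a-b)[140:330,140:470];print(c,x.mean(),x.max());d=max(d,x.max())
if d<40: bot.job_done();print('handed in')
E
```

```text
time: 6.6
ee_pos: [0.2426, 0.4592, 0.2562]
tcp_rot: [-90.0, 0.0, 85.2]
wrist_force: [-1.1, 0.1, 0.0]
opening: -0.0001
top 1.2419298245614034 9
side 0.5187931951089846 29
the job is handed in; nothing more can be done
handed in
```

The tablet stand's back rest now leans back about 29° from upright, and I handed the job in at about 6.7 s. I pushed the bare strip above the tablet with shut fingers, which took about 4 N, then backed away.

- **Lean:** fits of the camera images gave 28.4° from the top view, 29.2° from the side view and 28.9° from both together. All are well inside the 20–40° band. Point residuals were up to about 2 px.
- **At rest:** pictures taken about a second apart differed only at noise level, so the rest stays where it was left.
- **Phone stand:** the top view shows no visible change from the start (greatest pixel difference 11 of 255).
- **Arm:** it is clear of everything, with the tool about 0.25 m from the stand and a wrist force of about 1 N or less.

No check failed. At the end of the push the wrist force read about 0 instead of about 4 N, but the measured lean matches what the push should have given.

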